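# Clear the microscope place: used specimens to the waste box, slide carrier to dry

### The job

Clear up after the microscope session: slide the red shutter of the yellow waste box open, drop every used specimen (flat cassettes and square vials) from the mat into the box, then slide the shutter fully shut. Lean the slide carrier on the steel drying stand, lengthwise, lower end on the base behind the lip and upper part on the bar, and leave the oil bottle, slide box and stain jar alone.

Things in the scene. Friction and masses are not known exactly. Their poses are not given: they have to be found in the camera images.
- bin: yellow plastic waste box, fixed, 160 (x) x 240 (y) x 120 mm high, walls 4 to 5 mm, origin under its centre. Its top is closed except for a mouth 124 (x) x 106 mm (y) over its -y half, covered by the red shutter, which runs between two low guide ribs (x = +-70 mm, 9 mm above the top)
- bin_mouth (a point): centre of the box's mouth, at the top face (120 mm above the bench)
- shutter (a joint): position of the red sliding shutter in m: 0 = shut, 0.112 = fully open (end stops at both). It slides along the box's +y to open, needs about 2 N, and stays where it is left; starts between 0 and 0.03. Plate 130 x 116 x 5 mm, its top 126 mm above the bench
- shutter_grip (a point): top centre of the upright grip tab in the middle of the shutter: 36 mm along the box's x, 16 mm along its y (the sliding direction), rising 30 mm above the shutter plate (tab top 156 mm above the bench). Moves with the shutter
- carrier: slide carrier: flat grey plastic slab 160 x 40 x 14 mm (x, y, z), 120 g, with two glass slides set in its top, flush; origin at the centre of its underside (7 mm below its middle). Starts lying flat on the bench
- stand: fixed steel drying stand: base 160 (x) x 110 (y) x 8 mm, origin under its centre. Toe lip along its -x edge: inner face x = -72 mm, 24 mm high. At x = +36 mm a round bar along y, 10 mm thick, 96 mm between its posts, top 77 mm above the bench. The carrier leans along the stand's x, about 35 degrees from level, lower end on the base at the lip, upper part on the bar, middle near x = 0
- stand_bar (a point): middle of the stand's round bar (on its centre line)
- mat: black rubber mat 200 x 310 x 3 mm (x, y, z), fixed on the bench; origin at the centre of its underside; the used specimens start on it
- cassette1: used specimen cassette: flat white plastic block 40 x 28 x 10 mm (its x, y, z) with small grey slots on top, 20 g; origin at the centre of its underside; starts flat on the mat. Up to four (cassette1-4); absent ones read None throughout
- vial1: used specimen vial: square clear plastic bottle 20 x 20 x 46 mm (x, y, z; the top 12 mm is a white square cap, full width), 30 g; origin at the centre of its underside; starts standing upright on the mat, may be knocked over. Up to four (vial1-4); absent ones read None throughout
- cassette2: used specimen cassette: flat white plastic block 40 x 28 x 10 mm (its x, y, z) with small grey slots on top, 20 g; origin at the centre of its underside; starts flat on the mat. Up to four (cassette1-4); absent ones read None throughout
- vial2: used specimen vial: square clear plastic bottle 20 x 20 x 46 mm (x, y, z; the top 12 mm is a white square cap, full width), 30 g; origin at the centre of its underside; starts standing upright on the mat, may be knocked over. Up to four (vial1-4); absent ones read None throughout
- vial3: used specimen vial: square clear plastic bottle 20 x 20 x 46 mm (x, y, z; the top 12 mm is a white square cap, full width), 30 g; origin at the centre of its underside; starts standing upright on the mat, may be knocked over. Up to four (vial1-4); absent ones read None throughout
- cassette3: used specimen cassette: flat white plastic block 40 x 28 x 10 mm (its x, y, z) with small grey slots on top, 20 g; origin at the centre of its underside; starts flat on the mat. Up to four (cassette1-4); absent ones read None throughout
- vial4: used specimen vial: square clear plastic bottle 20 x 20 x 46 mm (x, y, z; the top 12 mm is a white square cap, full width), 30 g; origin at the centre of its underside; starts standing upright on the mat, may be knocked over. Up to four (vial1-4); absent ones read None throughout
- cassette4: used specimen cassette: flat white plastic block 40 x 28 x 10 mm (its x, y, z) with small grey slots on top, 20 g; origin at the centre of its underside; starts flat on the mat. Up to four (cassette1-4); absent ones read None throughout
- oil_bottle: small amber bottle, 36 mm wide, 75 mm tall, origin under its centre; bystander, leave alone
- slide_box: closed grey slide box 55 x 85 x 30 mm, origin under its centre; bystander, leave alone
- stain_jar: glass jar, 56 mm wide, 70 mm tall, origin under its centre; bystander, leave alone
Mind the look-alikes: they are no part of the job. Leave any purple look-alike of the cassette2 alone.

How it is judged:
On the way, in this order (a step that is already met when the one before it is completed fails the run):
1. the waste box's shutter is slid open (value of joint shutter above 0.075 m), for 0.2 s.
2. every used specimen present is inside the waste box (x of cassette1 in the frame of bin between -0.08 and 0.08 m and y of cassette1 in the frame of bin between -0.12 and 0.12 m and z of cassette1 in the frame of bin between -0.005 and 0.108 m and x of vial1 in the frame of bin between -0.08 and 0.08 m and y of vial1 in the frame of bin between -0.12 and 0.12 m and z of vial1 in the frame of bin between -0.005 and 0.108 m and x of cassette2 in the frame of bin between -0.08 and 0.08 m and y of cassette2 in the frame of bin between -0.12 and 0.12 m and z of cassette2 in the frame of bin between -0.005 and 0.108 m and x of vial2 in the frame of bin between -0.08 and 0.08 m and y of vial2 in the frame of bin between -0.12 and 0.12 m and z of vial2 in the frame of bin between -0.005 and 0.108 m and x of vial3 in the frame of bin between -0.08 and 0.08 m and y of vial3 in the frame of bin between -0.12 and 0.12 m and z of vial3 in the frame of bin between -0.005 and 0.108 m and x of cassette3 in the frame of bin between -0.08 and 0.08 m and y of cassette3 in the frame of bin between -0.12 and 0.12 m and z of cassette3 in the frame of bin between -0.005 and 0.108 m and x of vial4 in the frame of bin between -0.08 and 0.08 m and y of vial4 in the frame of bin between -0.12 and 0.12 m and z of vial4 in the frame of bin between -0.005 and 0.108 m and x of cassette4 in the frame of bin between -0.08 and 0.08 m and y of cassette4 in the frame of bin between -0.12 and 0.12 m and z of cassette4 in the frame of bin between -0.005 and 0.108 m), for 0.2 s.
3. the shutter is slid fully shut again (value of joint shutter below 0.006 m), for 0.2 s.
At the end, for the whole second after the job is handed in: Every specimen present is inside the waste box, the shutter is within 6 mm of shut, and the carrier rests still on the stand, lengthwise, 23 to 48 degrees from level (either end or face up), within 40 mm of the centre line, its middle -45 to +30 mm along the stand's x (all of step 2 and value of joint shutter below 0.006 m and angle between the z axis of carrier and the z axis of stand, either way round between 0.4 and 0.85 rad and angle between the y axis of carrier and the y axis of stand, either way round below 0.3 rad and x of carrier in the frame of stand between -0.045 and 0.03 m and y of carrier in the frame of stand between -0.04 and 0.04 m and contact force between carrier and stand above 0.2 N and linear speed of carrier below 0.02 m/s); the robot touches nothing.
It fails at once if the oil bottle is displaced by more than 30 mm (distance of oil_bottle from where it was at the start of the episode above 0.03 m).
It fails at once if the slide box is displaced by more than 30 mm (distance of slide_box from where it was at the start of the episode above 0.03 m).
It fails at once if the stain jar is displaced by more than 30 mm (distance of stain_jar from where it was at the start of the episode above 0.03 m).
Of cassette1, vial1, cassette2, vial2, vial3, cassette3, vial4, cassette4 only 5 to 7 are there at a start; the rules pass over those that are not, and their reading is None.
At some moment in a run one of cassette1, vial1, cassette2, vial2, vial3, cassette3, vial4, cassette4 may be knocked a few centimetres aside while the robot is not near it.
Once in a run the grip may slacken for a moment while it holds something.
It also fails if it takes over 200 s, if anything falls off the work surface, if the arm or the gripper's body presses on something with over 40 N, if the wrist force passes 120 N, or if a joint passes its speed limit or range.

### The arm

A 6-joint arm with a two-finger parallel gripper is mounted at the origin on the work surface. World frame = base frame: x ahead of the robot, y to its left, z up, the work surface at z = 0. Lengths are in m, angles in rad, forces in N, time in s.
With the tool pointing down it reaches from about 0.35 to 0.775 m from the base axis. Payload 7.3 kg.
Tool frame: the origin (TCP) lies on the front face of the gripper's body, between the roots of the fingers; the fingertips stand ahead of it and the grasp point (between the pads) lies 47 mm ahead of it (finger_overhang is the z of the fingertips in the tool frame, in m); z points along the fingers, y is the line along which they close (so a half turn about z gives the same grasp; the last joint's range is limited). The gripper opens to 92 mm and grips with 3 to 60 N. Pads are 19 mm wide; open, the fingers measure 130 mm over their backs; the gripper's body (75 mm by 190 mm) begins 47 mm behind the grasp point.
Start: joints at [-1.424, 0.342, 1.524, -0, 1.275, -0.146], TCP at [0.152, -0.503, 0.292] pointing down, gripper open.
Joint ranges: [-2.53, 2.53], [-0.77, 2.02], [0.04, 2.7], [-1, 4.14], [0.28, 2.66], [-3.11, 3.11]. Speed limits (rad/s): [2.57, 2.57, 3.14, 3.14, 3.14, 3.14].

### API

Orientations are given as [roll, pitch, yaw] about the fixed x, y, z axes, in that order (R = Rz(yaw) Ry(pitch) Rx(roll)).
In Python, from cell import * gives the robot as it stands. The module is installed in compiled form; this text tells all that it offers.
- The arm moves only by the tool arm_command, never from a script. Its argument "series" is a list of rows, each an object of numbers: "x", "y", "z": the shift along the tool's x, y, z in mm; "rx", "ry", "rz": the turn, a rotation vector about the tool's x, y, z in degrees. A call has 1 to 20 rows; each row is the pose to reach, as a shift and turn from the pose commanded when the call began, along the tool's axes at that moment; what a row does not reach only later rows make up. A row lasts 1/10 s, in which the tool goes at most 50 mm and 8.59 degrees, less where a joint would pass 70% of its speed; a pose out of reach is approached as far as the arm can. A call with a gripper value outside its range is refused whole. "hand" is the finger opening in mm, from 0 to 91.8, set as the call begins (left out, the last holds). The fingers move at their own pace and stop on an object; "squeeze" is the grip in N (left out, the last holds). Time passes only in rows, so rows that repeat a pose let the fingers close. It gives the time, the measured TCP pose, the force, the opening and the grip force at its end, in the units of the state.
- observe(): the state, without advancing time (a new reading comes with each control period).
- read_camera(name): name is "scene" or "top" or "wrist"; returns a dict with "pixels" (384x512x3 uint8, blue, green, red), "K" (3x3 intrinsics, pixels), "rvec" (rotation vector, rad) and "tvec" (3), from world to camera coordinates, as OpenCV has them. Camera axes: x right, y down, z forward; pixel columns grow to the right and rows downward; lengths in m; the calibration is good to about 2 mm. A picture is of the moment at which its call begins. There is no depth.
- hand_in(): hands the job in; it is judged then, once.
Trained networks look in a picture, given as the dict that the camera call returned (one of the last four; its "shot" number tells which), for a name from the list of things; names that differ only in an ending like _2 or _b are one class to them, and where a whole thing is asked for, a point or a joint stands for the part that bears it (a point fixed in the world has none). Each returns a list of dicts, best first, with "confidence" (0 to 1); they miss things now and then, are a little off and sometimes report something else, mostly with a low value. They report only what shows in the picture. A call takes as long as a camera call. They do not tell look-alikes from the thing itself.
- boxes_of(picture, query): "point" ([x, y, z] in m, in world coordinates, good to about 4 mm: the middle of the surface that is visible of it).
- trace(picture, query): "pixels" (384x512 bool, what is visible of it).
- mark_of(picture, query): "point" ([x, y, z] in m, in world coordinates, good to about 4 mm: a listed point, or the origin of a listed thing).
The state is a dict: "time": time; "qpos": joint angles; "qvel": joint speeds; "joint_efforts": joint torques, N m; "tool_pos": TCP position; "tool_rot": TCP orientation; "contact_force": force on the tool from outside, world axes, zero at the start; "torque": the same for the moment, N m; "opening": finger opening in m; "grip_force": force on a finger pad.
Only numpy, scipy, OpenCV 4.12 (cv2) and the standard library are available. Lean on these libraries where they do the work, as an engineer would, in place of code of your own. Each camera call takes 0.05 s, during which the arm holds its last target. There are 200 camera calls.

## Working session

There is one attempt and no reset: what is moved stays moved. The work goes in short steps, Python scripts to look and compute and a tool call to move; the robot and the scene stay as the last step left them, time stands still between calls to the robot, and variables do not carry over. Pictures are saved under pics/ and viewed, at most 14 in all, crops included, and the job is handed in when it is done.

Besides the shell and the picture viewer there is one more tool, called after ">>>" as name(argument=value, ...) on one line, values as JSON. arm_command: Moves the arm, as the interface text tells. Its arguments: {"type":"object","properties":{"series":{"type":"array"},"hand":{"type":"number"},"squeeze":{"type":"number"}},"required":["series"]}

```bash
mkdir -p pics
cat > h.py <<'E'
from cell import *
import numpy as np, cv2
from scipy.spatial.transform import Rotation as R
def ray(p,uv,z):
    """world point on the plane height z seen at pixel uv"""
    Rm=cv2.Rodrigues(np.array(p["rvec"],float))[0]; t=np.array(p["tvec"],float).ravel()
    d=Rm.T@np.linalg.solve(np.array(p["K"],float),[uv[0],uv[1],1.0]); c=-Rm.T@t
    return c+d*(z-c[2])/d[2]
def pix(p,X):
    return cv2.projectPoints(np.array([X],float),np.array(p["rvec"],float),np.array(p["tvec"],float),np.array(p["K"],float),None)[0].ravel()
def rel(target,yaw=None):
    """mm shift in tool axes for world TCP target, and current tool rot"""
    s=observe(); M=R.from_euler("xyz",s["tool_rot"]).as_matrix()
    return np.round(1000*M.T@(np.array(target)-s["tool_pos"]),1)
E
python3 - <<'E'
from h import *
s=observe(); print(s["time"],s["tool_pos"],s["tool_rot"],s["opening"])
M=R.from_euler("xyz",s["tool_rot"]).as_matrix(); print(M.round(3))
for n in("top","scene"):
    p=read_camera(n); cv2.imwrite(f"pics/{n}0.png",cv2.resize(p["pixels"],(768,576)) if n=="top" else p["pixels"])
    for q in("bin","bin_mouth","shutter_grip","carrier","stand","stand_bar","mat","cassette1","vial1","oil_bottle","slide_box","stain_jar"):
        f=mark_of(p,q)
        print(n,q,[(np.round(d["point"],3).tolist(),round(d["confidence"],2),pix(p,d["point"]).round().astype(int).tolist()) for d in f if d["confidence"]>.2])
E
```

```text
0.0 [ 0.1515051  -0.50234792  0.29153828] [-3.14007448e+00 -2.32822797e-04  2.92795680e-01] 0.09189899587417866
[[ 0.957  0.289 -0.   ]
 [ 0.289 -0.957  0.002]
 [ 0.    -0.002 -1.   ]]
top bin [([0.51, 0.329, 0.003], 0.8, [127, 208])]
top bin_mouth [([0.5, 0.267, 0.118], 0.62, [139, 204])]
top shutter_grip [([0.496, 0.276, 0.155], 0.6, [130, 203])]
top carrier [([0.672, -0.02, 0.001], 0.68, [259, 145])]
top stand [([0.451, -0.383, -0.001], 0.59, [403, 225]), ([0.753, 0.118, 0.002], 0.47, [208, 117])]
top stand_bar [([0.416, -0.367, 0.071], 0.96, [408, 236]), ([0.512, 0.327, 0.002], 0.72, [128, 207]), ([0.464, -0.147, 0.003], 0.3, [311, 222])]
top mat [([0.508, -0.036, 0.002], 0.98, [267, 205]), ([0.677, -0.02, 0.002], 0.61, [260, 143])]
top cassette1 [([0.316, -0.204, -0.001], 0.71, [336, 280]), ([0.543, -0.082, 0.004], 0.67, [285, 192]), ([0.463, -0.145, 0.001], 0.66, [310, 222]), ([0.447, -0.074, 0.006], 0.65, [283, 229]), ([0.544, -0.011, 0.008], 0.54, [257, 192]), ([0.337, -0.115, 0.001], 0.52, [300, 272])]
top vial1 [([0.54, -0.146, 0.004], 0.41, [309, 193])]
top oil_bottle []
t
[... 517 characters left out ...]
 -0.0], 0.7, [135, 256])]
scene stand_bar [([0.415, -0.364, 0.074], 0.6, [129, 232])]
scene mat [([0.505, -0.039, -0.001], 0.55, [240, 207])]
scene cassette1 [([0.312, -0.198, -0.002], 0.68, [165, 193]), ([0.542, -0.08, 0.001], 0.67, [237, 222]), ([0.544, -0.01, 0.003], 0.57, [255, 210]), ([0.466, -0.149, 0.003], 0.57, [204, 217]), ([0.336, -0.108, 0.001], 0.5, [193, 184]), ([0.446, -0.073, 0.002], 0.4, [221, 200])]
scene vial1 [([0.544, -0.146, 0.002], 0.64, [220, 234])]
scene oil_bottle [([0.703, -0.226, -0.002], 0.75, [230, 289]), ([0.501, 0.272, 0.12], 0.45, [316, 136])]
scene slide_box [([0.753, 0.121, 0.002], 0.9, [332, 234])]
scene stain_jar [([0.706, 0.221, 0.002], 0.89, [344, 206])]
```

View pics/top0.png

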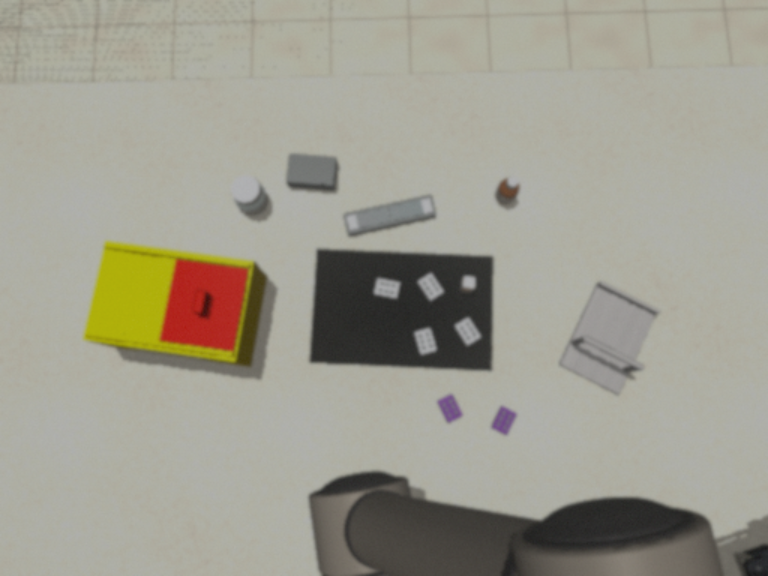

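View pics/scene0.png

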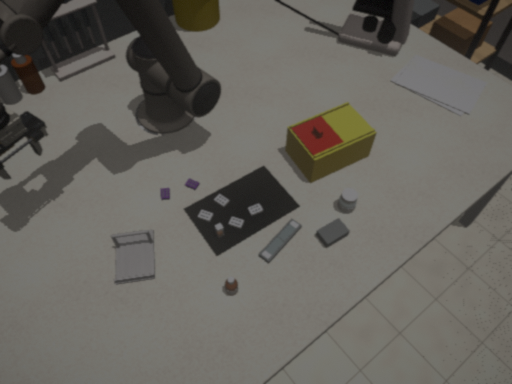

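The top picture (768x576) shows four white cassettes on the mat at (387,288), (431,286), (468,331), (425,341) and one vial at (469,283). Two purple look-alikes lie off the mat at (450,408) and (503,420), and I leave those alone. The box, at (175,303), has its shutter half toward -y. The carrier is at (390,215) and the stand at (608,340), with its bar side toward the robot. The scene picture agrees.

```bash
cat >> h.py <<'E'
def rect(p,mask,z):
    """world minAreaRect of a mask at height z: centre, (long,short), yaw of the long side in deg"""
    c=max(cv2.findContours(mask.astype(np.uint8),cv2.RETR_EXTERNAL,cv2.CHAIN_APPROX_NONE)[0],key=cv2.contourArea)
    w=np.array([ray(p,q[0],z)[:2] for q in c],np.float32)
    b=cv2.boxPoints(cv2.minAreaRect(w*1000)); e=[b[1]-b[0],b[2]-b[1]]
    e.sort(key=lambda v:-np.hypot(*v)); a=np.degrees(np.arctan2(e[0][1],e[0][0]))
    return (b.mean(0)/1000).round(4).tolist(),[round(float(np.hypot(*v)),1) for v in e],round(float((a+90)%180-90),1)
E
python3 - <<'E'
from h import *
p=read_camera("top")
for q,z in(("shutter",.126),("bin",.12),("carrier",.014),("stand",.008),("cassette1",.013),("vial1",.049),("mat",.003)):
    for d in trace(p,q):
        if d["confidence"]>.3: print(q,round(d["confidence"],2),rect(p,d["pixels"],z))
hsv=cv2.cvtColor(p["pixels"],cv2.COLOR_BGR2HSV)
m=((hsv[...,1]>150)&((hsv[...,0]<8)|(hsv[...,0]>172))).astype(np.uint8)
print("red",rect(p,m,.126))
s=p["pixels"][150:260,190:340]; cv2.imwrite("pics/crop.png",cv2.resize(s,None,fx=5,fy=5,interpolation=cv2.INTER_CUBIC))
print("to mat view",rel([.47,-.08,.33]))
E
```

```text
shutter 0.74 ([0.503600001335144, 0.271699994802475], [133.5, 118.8], -9.3)
bin 0.86 ([0.508899986743927, 0.3156999945640564], [268.9, 168.6], 80.8)
carrier 0.67 ([0.6733999848365784, -0.019500000402331352], [158.2, 44.7], -79.3)
carrier 0.52 ([0.5450999736785889, -0.01209999993443489], [41.5, 30.9], 77.2)
carrier 0.32 ([0.7145000100135803, -0.2305999994277954], [52.4, 32.9], -28.3)
stand 0.97 ([0.4494999945163727, -0.3921999931335449], [162.0, 126.5], -28.3)
stand 0.41 ([0.5282999873161316, 0.351500004529953], [296.6, 183.0], 80.7)
cassette1 0.74 ([0.541700005531311, -0.011599999852478504], [41.0, 28.8], 77.2)
cassette1 0.58 ([0.5443999767303467, -0.0869000032544136], [38.2, 27.5], 31.2)
cassette1 0.53 ([0.46650001406669617, -0.1467999964952469], [38.5, 27.8], 28.4)
cassette1 0.49 ([0.3393999934196472, -0.11219999939203262], [35.9, 25.7], 24.9)
cassette1 0.45 ([0.31779998540878296, -0.19939999282360077], [41.3, 29.3], -29.9)
cassette1 0.44 ([0.4505000114440918, -0.07559999823570251], [40.6, 29.0], 12.9)
mat 0.98 ([0.5091999769210815, -0.03709999844431877], [312.3, 201.2], 86.3)
red ([0.5026999711990356, 0.27070000767707825], [125.8, 111.4], -9.3)
to mat view [ 426.9 -312.8  -37.8]
```

View pics/crop.png

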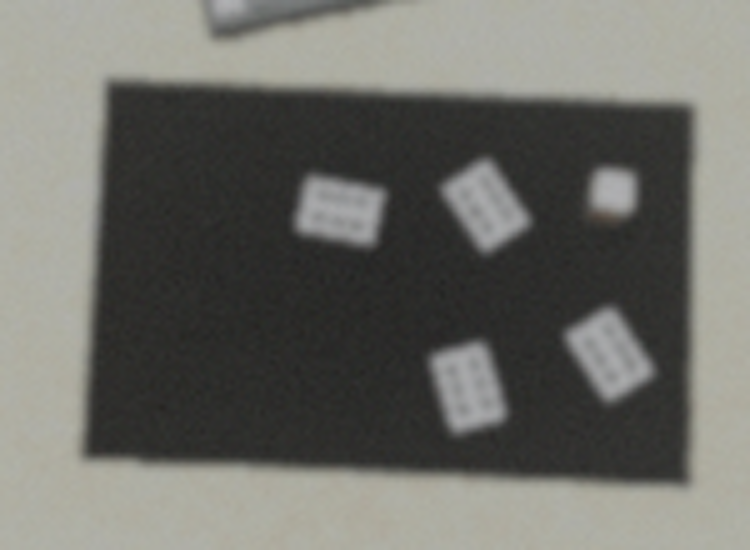

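The crop confirms four white cassettes at (340,210), (487,205), (610,355), (468,388) and one vial at (612,192), all on the mat. Moving over the mat, then to the box.

>>> arm_command(series=[{"x": 427,"y": -313,"z": -38,"rz": 26},{"x": 427,"y": -313,"z": -38,"rz": 26},{"x": 427,"y": -313,"z": -38,"rz": 26},{"x": 427,"y": -313,"z": -38,"rz": 26},{"x": 427,"y": -313,"z": -38,"rz": 26},{"x": 427,"y": -313,"z": -38,"rz": 26},{"x": 427,"y": -313,"z": -38,"rz": 26},{"x": 427,"y": -313,"z": -38,"rz": 26},{"x": 427,"y": -313,"z": -38,"rz": 26},{"x": 427,"y": -313,"z": -38,"rz": 26},{"x": 427,"y": -313,"z": -38,"rz": 26},{"x": 427,"y": -313,"z": -38,"rz": 26},{"x": 427,"y": -313,"z": -38,"rz": 26},{"x": 427,"y": -313,"z": -38,"rz": 26}])

```text
invalid input
```

Run:
```python
from h import *
import cell; print([n for n in dir(cell) if "finger" in n.lower() or "over" in n.lower()], getattr(cell,"finger_overhang",None))
s=observe(); print(s["time"],s["tool_pos"],s["tool_rot"])
p=read_camera("wrist"); cv2.imwrite("pics/w1.png",p["pixels"])
for q,z in(("cassette1",.013),("vial1",.049)):
    for d in trace(p,q):
        if d["confidence"]>.2: print(q,round(d["confidence"],2),rect(p,d["pixels"],z))
    print([(np.round(d["point"],3).tolist(),round(d["confidence"],2)) for d in mark_of(p,q)])
print("to bin", rel([.498,.275,.30]))
```

```text
['finger_overhang'] 0.0655
1.7 [ 0.1515568  -0.50266815  0.2922476 ] [3.14146609e+00 2.20562834e-05 2.92789059e-01]
[]
[]
to bin [ 556.1 -644.6   -7.8]
```

View pics/w1.png

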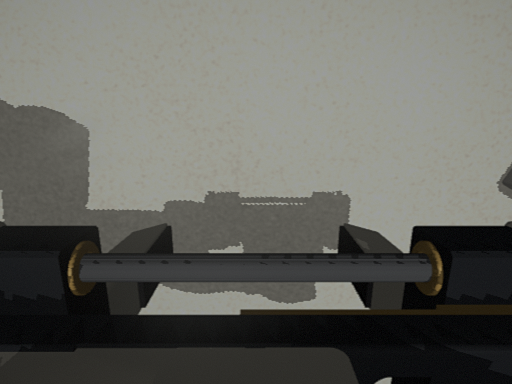

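The move was refused and the wrist picture shows only bare bench, so the arm hasn't moved. I'll retry with all six keys in each row.

>>> arm_command(series=[{"x": 427,"y": -313,"z": -38,"rx": 0,"ry": 0,"rz": 26},{"x": 427,"y": -313,"z": -38,"rx": 0,"ry": 0,"rz": 26},{"x": 427,"y": -313,"z": -38,"rx": 0,"ry": 0,"rz": 26},{"x": 427,"y": -313,"z": -38,"rx": 0,"ry": 0,"rz": 26},{"x": 427,"y": -313,"z": -38,"rx": 0,"ry": 0,"rz": 26},{"x": 427,"y": -313,"z": -38,"rx": 0,"ry": 0,"rz": 26},{"x": 427,"y": -313,"z": -38,"rx": 0,"ry": 0,"rz": 26},{"x": 427,"y": -313,"z": -38,"rx": 0,"ry": 0,"rz": 26},{"x": 427,"y": -313,"z": -38,"rx": 0,"ry": 0,"rz": 26},{"x": 427,"y": -313,"z": -38,"rx": 0,"ry": 0,"rz": 26},{"x": 427,"y": -313,"z": -38,"rx": 0,"ry": 0,"rz": 26},{"x": 427,"y": -313,"z": -38,"rx": 0,"ry": 0,"rz": 26},{"x": 427,"y": -313,"z": -38,"rx": 0,"ry": 0,"rz": 26},{"x": 427,"y": -313,"z": -38,"rx": 0,"ry": 0,"rz": 26}], hand=90, squeeze=20)

```text
time: 3.35
tool_pos: [0.4695, -0.0803, 0.3301]
tool_rot: [3.141, 0.001, -0.162]
contact_force: [0.5, -0.9, -0.3]
opening: 0.0898
grip_force: 0.0
```

Run:
```python
from h import *
p=read_camera("wrist"); cv2.imwrite("pics/w2.png",p["pixels"])
for q,z in(("cassette1",.013),("vial1",.049)):
    for d in trace(p,q):
        if d["confidence"]>.2: print(q,round(d["confidence"],2),rect(p,d["pixels"],z))
print([(np.round(d["point"],3).tolist(),round(d["confidence"],2)) for d in mark_of(p,q)])
print("to bin", rel([.498,.275,.30]))
```

```text
cassette1 0.9 ([0.45019999146461487, -0.07400000095367432], [43.2, 29.1], 16.1)
cassette1 0.85 ([0.5422999858856201, -0.08579999953508377], [39.7, 27.5], 31.2)
cassette1 0.84 ([0.4650999903678894, -0.14499999582767487], [40.3, 27.9], 30.1)
cassette1 0.69 ([0.3447999954223633, -0.10760000348091125], [32.4, 28.1], 26.7)
cassette1 0.64 ([0.5411999821662903, -0.011500000022351742], [40.3, 28.2], 76.9)
vial1 0.56 ([0.5415999889373779, -0.14480000734329224], [23.3, 19.9], 83.3)
[([0.544, -0.147, 0.003], 0.74)]
to bin [ -29.7 -355.6   30.2]
```

View pics/w2.png

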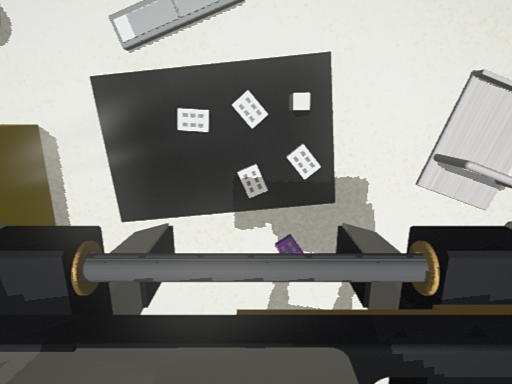

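The wrist picture shows cassettes at (193,120), (250,109), (304,161), (252,181), the vial at (301,101) and a purple one at (289,243), which stays. These agree with the top measures to within 3 mm. Next, the shutter.

>>> arm_command(series=[{"x": -60,"y": -355,"z": -10,"rx": 0,"ry": 0,"rz": 0},{"x": -60,"y": -355,"z": -10,"rx": 0,"ry": 0,"rz": 0},{"x": -60,"y": -355,"z": -10,"rx": 0,"ry": 0,"rz": 0},{"x": -60,"y": -355,"z": -10,"rx": 0,"ry": 0,"rz": 0},{"x": -60,"y": -355,"z": -10,"rx": 0,"ry": 0,"rz": 0},{"x": -60,"y": -355,"z": -10,"rx": 0,"ry": 0,"rz": 0},{"x": -60,"y": -355,"z": -10,"rx": 0,"ry": 0,"rz": 0},{"x": -60,"y": -355,"z": -10,"rx": 0,"ry": 0,"rz": 0},{"x": -60,"y": -355,"z": -10,"rx": 0,"ry": 0,"rz": 0},{"x": -60,"y": -355,"z": -10,"rx": 0,"ry": 0,"rz": 0}], hand=50, squeeze=20)

```text
time: 4.55
tool_pos: [0.4679, 0.2789, 0.34]
tool_rot: [3.141, 0.0, -0.162]
contact_force: [-0.1, -0.6, -0.3]
opening: 0.0501
grip_force: 0.0
```

Run:
```python
from h import *
p=read_camera("wrist"); cv2.imwrite("pics/w3.png",p["pixels"])
for q in ("shutter_grip","bin_mouth","bin"): print(q,[(np.round(d["point"],3).tolist(),round(d["confidence"],2)) for d in mark_of(p,q)])
for d in trace(p,"shutter"): print(rect(p,d["pixels"],.126))
print("tcp 0.19 over tab .498,.275", rel([.498,.275,.19]))
```

```text
shutter_grip [([0.5, 0.272, 0.159], 0.92), ([0.54, -0.008, 0.005], 0.44)]
bin_mouth [([0.504, 0.27, 0.117], 0.61)]
bin [([0.507, 0.33, -0.001], 0.66)]
([0.5008000135421753, 0.27300000190734863], [129.8, 116.0], -9.4)
tcp 0.19 over tab .498,.275 [ 30.1  -1.  150.4]
```

View pics/w3.png

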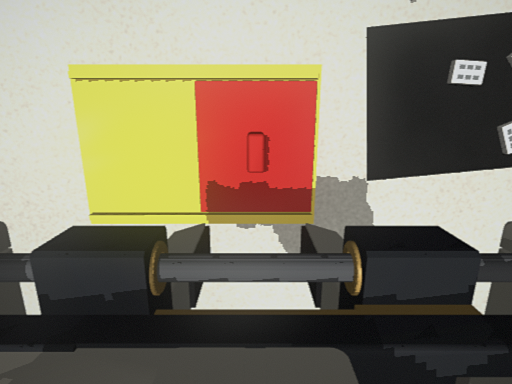

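The wrist picture shows the shutter shut, with its grip tab at (257,152), world about (0.500, 0.273). I'll descend, grip it and slide it open.

>>> arm_command(series=[{"x": 32,"y": 0,"z": 45,"rx": 0,"ry": 0,"rz": 0},{"x": 32,"y": 0,"z": 85,"rx": 0,"ry": 0,"rz": 0},{"x": 32,"y": 0,"z": 115,"rx": 0,"ry": 0,"rz": 0},{"x": 32,"y": 0,"z": 135,"rx": 0,"ry": 0,"rz": 0},{"x": 32,"y": 0,"z": 143,"rx": 0,"ry": 0,"rz": 0},{"x": 32,"y": 0,"z": 143,"rx": 0,"ry": 0,"rz": 0}], hand=50, squeeze=20)

```text
time: 5.4
tool_pos: [0.4992, 0.2746, 0.1966]
tool_rot: [3.141, 0.001, -0.162]
contact_force: [-0.8, -0.8, 0.1]
opening: 0.0499
grip_force: 0.0
```

>>> arm_command(series=[{"x": 0,"y": 0,"z": 0,"rx": 0,"ry": 0,"rz": 0},{"x": 0,"y": 0,"z": 0,"rx": 0,"ry": 0,"rz": 0},{"x": 0,"y": 0,"z": 0,"rx": 0,"ry": 0,"rz": 0},{"x": 0,"y": 0,"z": 0,"rx": 0,"ry": 0,"rz": 0},{"x": 0,"y": 0,"z": 0,"rx": 0,"ry": 0,"rz": 0},{"x": 0,"y": 0,"z": 0,"rx": 0,"ry": 0,"rz": 0}], hand=0, squeeze=20)

```text
time: 6.0
tool_pos: [0.4994, 0.2751, 0.1977]
tool_rot: [-3.142, -0.001, -0.161]
contact_force: [-0.8, -0.9, 3.1]
opening: 0.0159
grip_force: 20.0
```

>>> arm_command(series=[{"x": 0,"y": -8,"z": 0,"rx": 0,"ry": 0,"rz": 0},{"x": 0,"y": -20,"z": 0,"rx": 0,"ry": 0,"rz": 0},{"x": 0,"y": -34,"z": 0,"rx": 0,"ry": 0,"rz": 0},{"x": 0,"y": -48,"z": 0,"rx": 0,"ry": 0,"rz": 0},{"x": 0,"y": -62,"z": 0,"rx": 0,"ry": 0,"rz": 0},{"x": 0,"y": -76,"z": 0,"rx": 0,"ry": 0,"rz": 0},{"x": 0,"y": -90,"z": 0,"rx": 0,"ry": 0,"rz": 0},{"x": 0,"y": -100,"z": 0,"rx": 0,"ry": 0,"rz": 0},{"x": 0,"y": -107,"z": 0,"rx": 0,"ry": 0,"rz": 0},{"x": 0,"y": -107,"z": 0,"rx": 0,"ry": 0,"rz": 0}], hand=0, squeeze=20)

```text
time: 7.0
tool_pos: [0.5167, 0.3815, 0.1976]
tool_rot: [3.14, -0.001, -0.16]
contact_force: [-0.3, -4.7, 6.3]
opening: 0.0157
grip_force: 20.0
```

>>> arm_command(series=[{"x": 0,"y": 0,"z": 0,"rx": 0,"ry": 0,"rz": 0},{"x": 0,"y": 0,"z": 0,"rx": 0,"ry": 0,"rz": 0},{"x": 0,"y": 0,"z": -30,"rx": 0,"ry": 0,"rz": 0},{"x": 0,"y": 0,"z": -80,"rx": 0,"ry": 0,"rz": 0},{"x": -50,"y": 0,"z": -130,"rx": 0,"ry": 0,"rz": 0},{"x": -50,"y": 0,"z": -140,"rx": 0,"ry": 0,"rz": 0}], hand=50, squeeze=20)

```text
time: 7.6
tool_pos: [0.4656, 0.3899, 0.3398]
tool_rot: [-3.139, -0.001, -0.16]
contact_force: [1.4, 0.5, 0.1]
opening: 0.0496
grip_force: 0.0
```

Run:
```python
from h import *
p=read_camera("wrist"); cv2.imwrite("pics/w4.png",p["pixels"])
for q in ("shutter_grip","bin_mouth","bin"): print(q,[(np.round(d["point"],3).tolist(),round(d["confidence"],2)) for d in mark_of(p,q)])
p=read_camera("top")
for d in trace(p,"cassette1"): print(rect(p,d["pixels"],.013))
print([(np.round(d["point"],3).tolist(),round(d["confidence"],2)) for d in mark_of(p,"vial1")])
# cassette A above: TCP z .18
print("A", rel([.5415,-.0115,.18]))
```

```text
shutter_grip [([0.517, 0.383, 0.158], 0.63)]
bin_mouth [([0.504, 0.27, 0.117], 0.79)]
bin [([0.511, 0.331, 0.001], 0.63)]
([0.5442000031471252, -0.012400000356137753], [39.6, 27.8], 77.8)
([0.5453000068664551, -0.08760000020265579], [43.0, 31.2], 31.2)
([0.4666000008583069, -0.14749999344348907], [37.8, 27.0], 32.3)
([0.451200008392334, -0.07509999722242355], [40.1, 28.2], 16.4)
([0.31850001215934753, -0.19920000433921814], [42.0, 32.3], -27.6)
([0.3382999897003174, -0.11209999769926071], [40.2, 29.1], 24.9)
([0.5422999858856201, 0.4228000044822693], [148.2, 129.0], -7.8)
[([0.541, -0.143, 0.004], 0.65)]
A [138.  382.5 155.6]
```

View pics/w4.png

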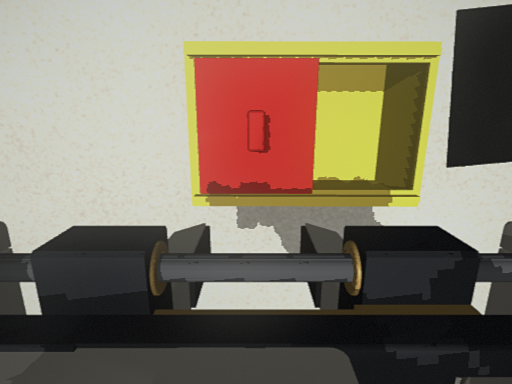

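The shutter is open (tab at (257,130)) and the mouth at (360,130) is clear. Cassette A next.

>>> arm_command(series=[{"x": 139,"y": 383,"z": 155,"rx": 0,"ry": 0,"rz": -86},{"x": 139,"y": 383,"z": 155,"rx": 0,"ry": 0,"rz": -86},{"x": 139,"y": 383,"z": 155,"rx": 0,"ry": 0,"rz": -86},{"x": 139,"y": 383,"z": 155,"rx": 0,"ry": 0,"rz": -86},{"x": 139,"y": 383,"z": 155,"rx": 0,"ry": 0,"rz": -86},{"x": 139,"y": 383,"z": 155,"rx": 0,"ry": 0,"rz": -86},{"x": 139,"y": 383,"z": 155,"rx": 0,"ry": 0,"rz": -86},{"x": 139,"y": 383,"z": 155,"rx": 0,"ry": 0,"rz": -86},{"x": 139,"y": 383,"z": 155,"rx": 0,"ry": 0,"rz": -86},{"x": 139,"y": 383,"z": 155,"rx": 0,"ry": 0,"rz": -86},{"x": 139,"y": 383,"z": 155,"rx": 0,"ry": 0,"rz": -86},{"x": 139,"y": 383,"z": 200,"rx": 0,"ry": 0,"rz": -86},{"x": 139,"y": 383,"z": 235,"rx": 0,"ry": 0,"rz": -86},{"x": 139,"y": 383,"z": 256,"rx": 0,"ry": 0,"rz": -86},{"x": 139,"y": 383,"z": 264,"rx": 0,"ry": 0,"rz": -86},{"x": 139,"y": 383,"z": 264,"rx": 0,"ry": 0,"rz": -86}], hand=50, squeeze=20)

```text
time: 9.55
tool_pos: [0.5422, -0.0118, 0.0715]
tool_rot: [-3.138, 0.0, 1.339]
contact_force: [0.1, -0.2, 0.3]
opening: 0.0501
grip_force: 0.0
```

>>> arm_command(series=[{"x": 0,"y": 0,"z": 0,"rx": 0,"ry": 0,"rz": 0},{"x": 0,"y": 0,"z": 0,"rx": 0,"ry": 0,"rz": 0},{"x": 0,"y": 0,"z": 0,"rx": 0,"ry": 0,"rz": 0},{"x": 0,"y": 0,"z": 0,"rx": 0,"ry": 0,"rz": 0},{"x": 0,"y": 0,"z": 0,"rx": 0,"ry": 0,"rz": 0},{"x": 0,"y": 0,"z": -30,"rx": 0,"ry": 0,"rz": 0},{"x": 0,"y": 0,"z": -75,"rx": 0,"ry": 0,"rz": 0},{"x": 0,"y": 0,"z": -120,"rx": 0,"ry": 0,"rz": 0},{"x": 0,"y": 0,"z": -150,"rx": 0,"ry": 0,"rz": 0}], hand=0, squeeze=20)

```text
time: 10.45
tool_pos: [0.5435, -0.0116, 0.2265]
tool_rot: [3.138, -0.0, 1.34]
contact_force: [0.1, -0.0, 0.2]
opening: 0.0274
grip_force: 20.0
```

Run:
```python
from h import *
print(observe()["qpos"]); print("bin", rel([.502,.267,.225]), rel([.502,.267,.205]))
```

```text
[-1.62260742e-01  4.34550644e-01  1.57379601e+00 -8.25446643e-05
  1.12952152e+00  6.84474029e-02]
bin [ 261.7 -104.1    1.2] [ 261.7 -104.1   21.2]
```

>>> arm_command(series=[{"x": 262,"y": -104,"z": -10,"rx": 0,"ry": 0,"rz": 0},{"x": 262,"y": -104,"z": -10,"rx": 0,"ry": 0,"rz": 0},{"x": 262,"y": -104,"z": -10,"rx": 0,"ry": 0,"rz": 0},{"x": 262,"y": -104,"z": -10,"rx": 0,"ry": 0,"rz": 0},{"x": 262,"y": -104,"z": -10,"rx": 0,"ry": 0,"rz": 0},{"x": 262,"y": -104,"z": -10,"rx": 0,"ry": 0,"rz": 0},{"x": 262,"y": -104,"z": -10,"rx": 0,"ry": 0,"rz": 0},{"x": 262,"y": -104,"z": 10,"rx": 0,"ry": 0,"rz": 0},{"x": 262,"y": -104,"z": 23,"rx": 0,"ry": 0,"rz": 0},{"x": 262,"y": -104,"z": 23,"rx": 0,"ry": 0,"rz": 0}], hand=0, squeeze=20)

```text
time: 11.45
tool_pos: [0.5007, 0.2662, 0.1981]
tool_rot: [-3.138, 0.003, 1.339]
contact_force: [0.7, -0.4, -0.3]
opening: 0.0276
grip_force: 20.0
```

>>> arm_command(series=[{"x": 0,"y": 0,"z": 0,"rx": 0,"ry": 0,"rz": 0},{"x": 0,"y": 0,"z": 0,"rx": 0,"ry": 0,"rz": 0},{"x": 0,"y": 0,"z": 0,"rx": 0,"ry": 0,"rz": 0},{"x": 0,"y": 0,"z": -40,"rx": 0,"ry": 0,"rz": 0}], hand=50, squeeze=20)

```text
time: 11.85
tool_pos: [0.4997, 0.2663, 0.2365]
tool_rot: [-3.133, 0.006, 1.34]
contact_force: [0.8, 0.4, -1.1]
opening: 0.0489
grip_force: 0.0
```

```bash
cat >> h.py <<'E'
def look():
    """specimens on the mat region seen from above"""
    p=read_camera("top")
    for d in trace(p,"cassette1"):
        c,s,a=rect(p,d["pixels"],.013)
        v=p["pixels"][d["pixels"]].mean(0).round()
        if 20<s[1]<40: print("cas",round(d["confidence"],2),c,s,a,v)
    print("vial",[(np.round(d["point"],3).tolist(),round(d["confidence"],2)) for d in mark_of(p,"vial1")])
def cycle(tgt,yaw,bin=(.502,.267,.205)):
    """shifts: here->hover/grasp (tool axes now) and grasp->bin (tool axes at the grasp)"""
    s=observe(); y0=np.degrees(s["tool_rot"][2])
    print("now",s["time"],s["tool_pos"].round(4),round(y0,1),"pick",rel(tgt),"rz",round(y0-yaw,1))
    y=np.radians(yaw); d=(np.array(bin)-tgt)*1000
    print("to bin",np.round([np.cos(y)*d[0]+np.sin(y)*d[1],np.sin(y)*d[0]-np.cos(y)*d[1],-d[2]],1))
E
python3 - <<'E'
from h import *
look(); cycle([.5435,-.0865,.0715],31)
E
```

```text
cas 0.77 [0.3384999930858612, -0.11140000075101852] [37.0, 25.7] 24.8 [149.  99. 131.]
cas 0.76 [0.5436999797821045, -0.0869000032544136] [39.9, 29.6] 31.2 [166. 165. 165.]
cas 0.69 [0.5048999786376953, 0.2660999894142151] [42.4, 28.3] 77.4 [152. 162. 162.]
cas 0.66 [0.4514000117778778, -0.07479999959468842] [41.1, 28.7] 13.9 [167. 166. 165.]
cas 0.55 [0.31769999861717224, -0.20069999992847443] [40.5, 29.3] -29.7 [149. 106. 133.]
cas 0.49 [0.4668000042438507, -0.14720000326633453] [38.5, 27.9] 31.4 [170. 169. 168.]
vial [([0.54, -0.145, 0.004], 0.55)]
now 12.0 [0.5029 0.2677 0.2432] 76.8 pick [-336.1  119.7  171.2] rz 45.8
to bin [ 146.5 -324.4 -133.5]
```

A is in the box (seen at (0.505, 0.266) on the floor). Cassette B next.

>>> arm_command(series=[{"x": -336,"y": 120,"z": 65,"rx": 0,"ry": 0,"rz": 46},{"x": -336,"y": 120,"z": 65,"rx": 0,"ry": 0,"rz": 46},{"x": -336,"y": 120,"z": 65,"rx": 0,"ry": 0,"rz": 46},{"x": -336,"y": 120,"z": 65,"rx": 0,"ry": 0,"rz": 46},{"x": -336,"y": 120,"z": 65,"rx": 0,"ry": 0,"rz": 46},{"x": -336,"y": 120,"z": 65,"rx": 0,"ry": 0,"rz": 46},{"x": -336,"y": 120,"z": 65,"rx": 0,"ry": 0,"rz": 46},{"x": -336,"y": 120,"z": 65,"rx": 0,"ry": 0,"rz": 46},{"x": -336,"y": 120,"z": 65,"rx": 0,"ry": 0,"rz": 46},{"x": -336,"y": 120,"z": 110,"rx": 0,"ry": 0,"rz": 46},{"x": -336,"y": 120,"z": 145,"rx": 0,"ry": 0,"rz": 46},{"x": -336,"y": 120,"z": 163,"rx": 0,"ry": 0,"rz": 46},{"x": -336,"y": 120,"z": 171,"rx": 0,"ry": 0,"rz": 46},{"x": -336,"y": 120,"z": 171,"rx": 0,"ry": 0,"rz": 46}], hand=46, squeeze=20)

```text
time: 13.4
tool_pos: [0.5414, -0.0854, 0.0697]
tool_rot: [-3.141, 0.0, 0.539]
contact_force: [0.5, 0.7, -0.1]
opening: 0.0459
grip_force: 0.0
```

>>> arm_command(series=[{"x": 0,"y": 0,"z": 0,"rx": 0,"ry": 0,"rz": 0},{"x": 0,"y": 0,"z": 0,"rx": 0,"ry": 0,"rz": 0},{"x": 0,"y": 0,"z": 0,"rx": 0,"ry": 0,"rz": 0},{"x": 0,"y": 0,"z": 0,"rx": 0,"ry": 0,"rz": 0},{"x": 0,"y": 0,"z": -40,"rx": 0,"ry": 0,"rz": 0},{"x": 0,"y": 0,"z": -85,"rx": 0,"ry": 0,"rz": 0},{"x": 10,"y": -20,"z": -125,"rx": 0,"ry": 0,"rz": 0},{"x": 29,"y": -64,"z": -150,"rx": 0,"ry": 0,"rz": 0},{"x": 48,"y": -107,"z": -155,"rx": 0,"ry": 0,"rz": 0},{"x": 67,"y": -149,"z": -155,"rx": 0,"ry": 0,"rz": 0},{"x": 86,"y": -191,"z": -155,"rx": 0,"ry": 0,"rz": 0},{"x": 106,"y": -234,"z": -155,"rx": 0,"ry": 0,"rz": 0},{"x": 126,"y": -278,"z": -155,"rx": 0,"ry": 0,"rz": 0},{"x": 141,"y": -311,"z": -155,"rx": 0,"ry": 0,"rz": 0},{"x": 147,"y": -324,"z": -140,"rx": 0,"ry": 0,"rz": 0},{"x": 147,"y": -324,"z": -131,"rx": 0,"ry": 0,"rz": 0},{"x": 147,"y": -324,"z": -131,"rx": 0,"ry": 0,"rz": 0}], hand=0, squeeze=20)

```text
time: 15.1
tool_pos: [0.5012, 0.2651, 0.1979]
tool_rot: [-3.141, 0.005, 0.537]
contact_force: [0.6, -0.1, -0.7]
opening: 0.0276
grip_force: 20.0
```

>>> arm_command(series=[{"x": 0,"y": 0,"z": 0,"rx": 0,"ry": 0,"rz": 0},{"x": 0,"y": 0,"z": 0,"rx": 0,"ry": 0,"rz": 0},{"x": 0,"y": 0,"z": 0,"rx": 0,"ry": 0,"rz": 0},{"x": 0,"y": 0,"z": -40,"rx": 0,"ry": 0,"rz": 0}], hand=50, squeeze=20)

```text
time: 15.5
tool_pos: [0.5003, 0.2648, 0.2363]
tool_rot: [-3.14, 0.01, 0.536]
contact_force: [0.6, 0.6, -0.3]
opening: 0.0495
grip_force: 0.0
```

Run:
```python
from h import *
look(); cycle([.4658,-.1465,.0715],30.5)
```

```text
cas 0.62 [0.4668000042438507, -0.147599995136261] [38.5, 28.6] 25.3 [170. 170. 169.]
cas 0.57 [0.3174999952316284, -0.20100000500679016] [38.7, 27.0] -32.1 [149. 101. 131.]
cas 0.56 [0.45080000162124634, -0.07519999891519547] [39.4, 28.2] 16.4 [170. 169. 168.]
cas 0.5 [0.49779999256134033, 0.2619999945163727] [39.0, 26.1] 27.1 [170. 172. 171.]
cas 0.47 [0.33899998664855957, -0.11240000277757645] [39.2, 25.8] 24.8 [151. 103. 134.]
vial [([0.539, -0.142, 0.004], 0.52)]
now 15.65 [0.5035 0.2663 0.2431] 30.7 pick [-244.4  335.3  170.5] rz 0.2
to bin [ 241.1 -337.9 -133.5]
```

B is in too. Cassette C next.

>>> arm_command(series=[{"x": -244,"y": 335,"z": 65,"rx": 0,"ry": 0,"rz": 0},{"x": -244,"y": 335,"z": 65,"rx": 0,"ry": 0,"rz": 0},{"x": -244,"y": 335,"z": 65,"rx": 0,"ry": 0,"rz": 0},{"x": -244,"y": 335,"z": 65,"rx": 0,"ry": 0,"rz": 0},{"x": -244,"y": 335,"z": 65,"rx": 0,"ry": 0,"rz": 0},{"x": -244,"y": 335,"z": 65,"rx": 0,"ry": 0,"rz": 0},{"x": -244,"y": 335,"z": 65,"rx": 0,"ry": 0,"rz": 0},{"x": -244,"y": 335,"z": 65,"rx": 0,"ry": 0,"rz": 0},{"x": -244,"y": 335,"z": 65,"rx": 0,"ry": 0,"rz": 0},{"x": -244,"y": 335,"z": 110,"rx": 0,"ry": 0,"rz": 0},{"x": -244,"y": 335,"z": 145,"rx": 0,"ry": 0,"rz": 0},{"x": -244,"y": 335,"z": 163,"rx": 0,"ry": 0,"rz": 0},{"x": -244,"y": 335,"z": 170,"rx": 0,"ry": 0,"rz": 0},{"x": -244,"y": 335,"z": 170,"rx": 0,"ry": 0,"rz": 0}], hand=44, squeeze=20)

```text
time: 17.05
tool_pos: [0.4632, -0.1463, 0.0699]
tool_rot: [-3.14, 0.001, 0.537]
contact_force: [0.1, 0.3, -0.3]
opening: 0.0441
grip_force: 0.0
```

>>> arm_command(series=[{"x": 0,"y": 0,"z": 0,"rx": 0,"ry": 0,"rz": 0},{"x": 0,"y": 0,"z": 0,"rx": 0,"ry": 0,"rz": 0},{"x": 0,"y": 0,"z": 0,"rx": 0,"ry": 0,"rz": 0},{"x": 0,"y": 0,"z": 0,"rx": 0,"ry": 0,"rz": 0},{"x": 0,"y": 0,"z": -40,"rx": 0,"ry": 0,"rz": 0},{"x": 0,"y": 0,"z": -85,"rx": 0,"ry": 0,"rz": 0},{"x": 0,"y": 0,"z": -125,"rx": 0,"ry": 0,"rz": 0},{"x": 12,"y": -16,"z": -155,"rx": 0,"ry": 0,"rz": 0},{"x": 39,"y": -55,"z": -155,"rx": 0,"ry": 0,"rz": 0},{"x": 67,"y": -94,"z": -155,"rx": 0,"ry": 0,"rz": 0},{"x": 95,"y": -133,"z": -155,"rx": 0,"ry": 0,"rz": 0},{"x": 123,"y": -173,"z": -155,"rx": 0,"ry": 0,"rz": 0},{"x": 151,"y": -212,"z": -155,"rx": 0,"ry": 0,"rz": 0},{"x": 179,"y": -251,"z": -155,"rx": 0,"ry": 0,"rz": 0},{"x": 206,"y": -289,"z": -155,"rx": 0,"ry": 0,"rz": 0},{"x": 228,"y": -320,"z": -155,"rx": 0,"ry": 0,"rz": 0},{"x": 241,"y": -338,"z": -145,"rx": 0,"ry": 0,"rz": 0},{"x": 241,"y": -338,"z": -131,"rx": 0,"ry": 0,"rz": 0},{"x": 241,"y": -338,"z": -131,"rx": 0,"ry": 0,"rz": 0}], hand=0, squeeze=20)

```text
time: 18.95
tool_pos: [0.4967, 0.2678, 0.1993]
tool_rot: [-3.141, 0.004, 0.539]
contact_force: [0.4, 0.3, -0.8]
opening: 0.0276
grip_force: 20.0
```

>>> arm_command(series=[{"x": 0,"y": 0,"z": 0,"rx": 0,"ry": 0,"rz": 0},{"x": 0,"y": 0,"z": 0,"rx": 0,"ry": 0,"rz": 0},{"x": 0,"y": 0,"z": 0,"rx": 0,"ry": 0,"rz": 0},{"x": 0,"y": 0,"z": -40,"rx": 0,"ry": 0,"rz": 0}], hand=50, squeeze=20)

```text
time: 19.35
tool_pos: [0.4961, 0.2661, 0.2375]
tool_rot: [-3.14, 0.01, 0.536]
contact_force: [-0.2, 0.0, -0.5]
opening: 0.0494
grip_force: 0.0
```

Run:
```python
from h import *
look(); cycle([.4505,-.0745,.0715],15)
```

```text
cas 0.74 [0.45089998841285706, -0.07429999858140945] [40.2, 28.2] 16.4 [170. 169. 168.]
cas 0.64 [0.3395000100135803, -0.11089999973773956] [39.2, 28.0] 24.8 [152. 104. 134.]
cas 0.61 [0.4993000030517578, 0.26669999957084656] [42.6, 29.9] 31.6 [169. 172. 172.]
cas 0.61 [0.3174999952316284, -0.19869999587535858] [40.1, 28.2] -29.9 [148. 102. 131.]
cas 0.49 [0.7146999835968018, -0.23010000586509705] [48.0, 39.7] -3.2 [106. 117. 130.]
vial [([0.542, -0.141, 0.005], 0.48)]
now 19.5 [0.4993 0.2675 0.2442] 30.7 pick [-217.8  268.8  171.7] rz 15.7
to bin [ 138.1 -316.5 -133.5]
```

>>> arm_command(series=[{"x": -217,"y": 269,"z": 65,"rx": 0,"ry": 0,"rz": 15.5},{"x": -217,"y": 269,"z": 65,"rx": 0,"ry": 0,"rz": 15.5},{"x": -217,"y": 269,"z": 65,"rx": 0,"ry": 0,"rz": 15.5},{"x": -217,"y": 269,"z": 65,"rx": 0,"ry": 0,"rz": 15.5},{"x": -217,"y": 269,"z": 65,"rx": 0,"ry": 0,"rz": 15.5},{"x": -217,"y": 269,"z": 65,"rx": 0,"ry": 0,"rz": 15.5},{"x": -217,"y": 269,"z": 65,"rx": 0,"ry": 0,"rz": 15.5},{"x": -217,"y": 269,"z": 65,"rx": 0,"ry": 0,"rz": 15.5},{"x": -217,"y": 269,"z": 110,"rx": 0,"ry": 0,"rz": 15.5},{"x": -217,"y": 269,"z": 145,"rx": 0,"ry": 0,"rz": 15.5},{"x": -217,"y": 269,"z": 163,"rx": 0,"ry": 0,"rz": 15.5},{"x": -217,"y": 269,"z": 171,"rx": 0,"ry": 0,"rz": 15.5},{"x": -217,"y": 269,"z": 171,"rx": 0,"ry": 0,"rz": 15.5}], hand=46, squeeze=20)

```text
time: 20.8
tool_pos: [0.4488, -0.0742, 0.0699]
tool_rot: [-3.141, 0.001, 0.267]
contact_force: [0.1, 0.4, -0.3]
opening: 0.0458
grip_force: 0.0
```

>>> arm_command(series=[{"x": 0,"y": 0,"z": 0,"rx": 0,"ry": 0,"rz": 0},{"x": 0,"y": 0,"z": 0,"rx": 0,"ry": 0,"rz": 0},{"x": 0,"y": 0,"z": 0,"rx": 0,"ry": 0,"rz": 0},{"x": 0,"y": 0,"z": 0,"rx": 0,"ry": 0,"rz": 0},{"x": 0,"y": 0,"z": -40,"rx": 0,"ry": 0,"rz": 0},{"x": 0,"y": 0,"z": -85,"rx": 0,"ry": 0,"rz": 0},{"x": 0,"y": 0,"z": -125,"rx": 0,"ry": 0,"rz": 0},{"x": 8,"y": -17,"z": -155,"rx": 0,"ry": 0,"rz": 0},{"x": 26,"y": -60,"z": -155,"rx": 0,"ry": 0,"rz": 0},{"x": 45,"y": -103,"z": -155,"rx": 0,"ry": 0,"rz": 0},{"x": 64,"y": -147,"z": -155,"rx": 0,"ry": 0,"rz": 0},{"x": 83,"y": -190,"z": -155,"rx": 0,"ry": 0,"rz": 0},{"x": 102,"y": -234,"z": -155,"rx": 0,"ry": 0,"rz": 0},{"x": 121,"y": -277,"z": -155,"rx": 0,"ry": 0,"rz": 0},{"x": 134,"y": -303,"z": -150,"rx": 0,"ry": 0,"rz": 0},{"x": 138,"y": -308,"z": -131,"rx": 0,"ry": 0,"rz": 0},{"x": 138,"y": -308,"z": -131,"rx": 0,"ry": 0,"rz": 0}], hand=0, squeeze=20)

```text
time: 22.5
tool_pos: [0.4998, 0.2595, 0.1989]
tool_rot: [3.141, 0.005, 0.269]
contact_force: [-0.4, -0.3, -0.2]
opening: 0.0276
grip_force: 20.0
```

>>> arm_command(series=[{"x": 0,"y": 0,"z": 0,"rx": 0,"ry": 0,"rz": 0},{"x": 0,"y": 0,"z": 0,"rx": 0,"ry": 0,"rz": 0},{"x": 0,"y": 0,"z": 0,"rx": 0,"ry": 0,"rz": 0},{"x": 0,"y": 0,"z": -40,"rx": 0,"ry": 0,"rz": 0}], hand=50, squeeze=20)

```text
time: 22.9
tool_pos: [0.4992, 0.2572, 0.2377]
tool_rot: [3.141, 0.01, 0.265]
contact_force: [0.6, -0.2, 0.5]
opening: 0.0492
grip_force: 0.0
```

Run:
```python
from h import *
look(); cycle([.5415,-.144,.0845],-8)
p=read_camera("top"); print([rect(p,d["pixels"],.049) for d in trace(p,"vial1")])
```

```text
cas 0.78 [0.3172000050544739, -0.1996999979019165] [38.7, 28.2] -29.9 [150. 103. 133.]
cas 0.43 [0.3391999900341034, -0.11169999837875366] [40.3, 29.1] 24.9 [154. 108. 137.]
vial [([0.539, -0.143, 0.001], 0.54)]
now 23.05 [0.5025 0.2586 0.2444] 15.2 pick [-69.1 398.8 159.3] rz 23.2
to bin [ -96.3 -401.5 -120.5]
[([0.5019000172615051, -0.0357000008225441], [299.6, 195.2], 86.2)]
```

D is in. Only the vial remains on the mat.

>>> arm_command(series=[{"x": -69,"y": 399,"z": 65,"rx": 0,"ry": 0,"rz": 23},{"x": -69,"y": 399,"z": 65,"rx": 0,"ry": 0,"rz": 23},{"x": -69,"y": 399,"z": 65,"rx": 0,"ry": 0,"rz": 23},{"x": -69,"y": 399,"z": 65,"rx": 0,"ry": 0,"rz": 23},{"x": -69,"y": 399,"z": 65,"rx": 0,"ry": 0,"rz": 23},{"x": -69,"y": 399,"z": 65,"rx": 0,"ry": 0,"rz": 23},{"x": -69,"y": 399,"z": 65,"rx": 0,"ry": 0,"rz": 23},{"x": -69,"y": 399,"z": 65,"rx": 0,"ry": 0,"rz": 23},{"x": -69,"y": 399,"z": 65,"rx": 0,"ry": 0,"rz": 23},{"x": -69,"y": 399,"z": 65,"rx": 0,"ry": 0,"rz": 23},{"x": -69,"y": 399,"z": 105,"rx": 0,"ry": 0,"rz": 23},{"x": -69,"y": 399,"z": 140,"rx": 0,"ry": 0,"rz": 23},{"x": -69,"y": 399,"z": 160,"rx": 0,"ry": 0,"rz": 23},{"x": -69,"y": 399,"z": 168,"rx": 0,"ry": 0,"rz": 23},{"x": -69,"y": 399,"z": 168,"rx": 0,"ry": 0,"rz": 23}], hand=46, squeeze=20)

```text
time: 24.65
tool_pos: [0.5393, -0.1429, 0.0726]
tool_rot: [-3.141, 0.002, -0.133]
contact_force: [-0.9, -0.7, 0.5]
opening: 0.0463
grip_force: 0.0
```

>>> arm_command(series=[{"x": 0,"y": 0,"z": 0,"rx": 0,"ry": 0,"rz": 0},{"x": 0,"y": 0,"z": 0,"rx": 0,"ry": 0,"rz": 0},{"x": 0,"y": 0,"z": 0,"rx": 0,"ry": 0,"rz": 0},{"x": 0,"y": 0,"z": 0,"rx": 0,"ry": 0,"rz": 0},{"x": 0,"y": 0,"z": -40,"rx": 0,"ry": 0,"rz": 0},{"x": 0,"y": 0,"z": -85,"rx": 0,"ry": 0,"rz": 0},{"x": 0,"y": 0,"z": -125,"rx": 0,"ry": 0,"rz": 0},{"x": -4,"y": -17,"z": -155,"rx": 0,"ry": 0,"rz": 0},{"x": -15,"y": -62,"z": -155,"rx": 0,"ry": 0,"rz": 0},{"x": -26,"y": -108,"z": -155,"rx": 0,"ry": 0,"rz": 0},{"x": -37,"y": -154,"z": -155,"rx": 0,"ry": 0,"rz": 0},{"x": -48,"y": -200,"z": -155,"rx": 0,"ry": 0,"rz": 0},{"x": -59,"y": -246,"z": -155,"rx": 0,"ry": 0,"rz": 0},{"x": -70,"y": -292,"z": -155,"rx": 0,"ry": 0,"rz": 0},{"x": -81,"y": -338,"z": -155,"rx": 0,"ry": 0,"rz": 0},{"x": -91,"y": -378,"z": -155,"rx": 0,"ry": 0,"rz": 0},{"x": -96,"y": -398,"z": -145,"rx": 0,"ry": 0,"rz": 0},{"x": -96,"y": -400,"z": -126,"rx": 0,"ry": 0,"rz": 0},{"x": -96,"y": -400,"z": -126,"rx": 0,"ry": 0,"rz": 0}], hand=0, squeeze=20)

```text
time: 26.55
tool_pos: [0.4968, 0.2653, 0.1972]
tool_rot: [3.139, 0.004, -0.133]
contact_force: [0.3, -0.5, 0.1]
opening: 0.0198
grip_force: 20.0
```

>>> arm_command(series=[{"x": 0,"y": 0,"z": 0,"rx": 0,"ry": 0,"rz": 0},{"x": 0,"y": 0,"z": 0,"rx": 0,"ry": 0,"rz": 0},{"x": 0,"y": 0,"z": 0,"rx": 0,"ry": 0,"rz": 0},{"x": 0,"y": 0,"z": -40,"rx": 0,"ry": 0,"rz": 0},{"x": -40,"y": 0,"z": -90,"rx": 0,"ry": 0,"rz": 0},{"x": -80,"y": 0,"z": -140,"rx": 0,"ry": 0,"rz": 0},{"x": -80,"y": 0,"z": -140,"rx": 0,"ry": 0,"rz": 0}], hand=50, squeeze=20)

```text
time: 27.25
tool_pos: [0.418, 0.2757, 0.3432]
tool_rot: [-3.139, -0.004, -0.135]
contact_force: [1.0, -0.0, 0.1]
opening: 0.05
grip_force: 0.0
```

Run:
```python
from h import *
p=read_camera("wrist"); t=read_camera("top")
cv2.imwrite("pics/w5.png",np.hstack([p["pixels"][:230,:400],t["pixels"][100:330,50:450]]))
print("shutter_grip",[(np.round(d["point"],3).tolist(),round(d["confidence"],2)) for d in mark_of(p,"shutter_grip")])
print(observe()["tool_pos"],"to tab", rel([.516,.3815,.1965]))
```

```text
shutter_grip [([0.518, 0.378, 0.16], 0.74)]
[0.41901762 0.27572295 0.34139981] to tab [  81.3 -117.4  145.6]
```

View pics/w5.png

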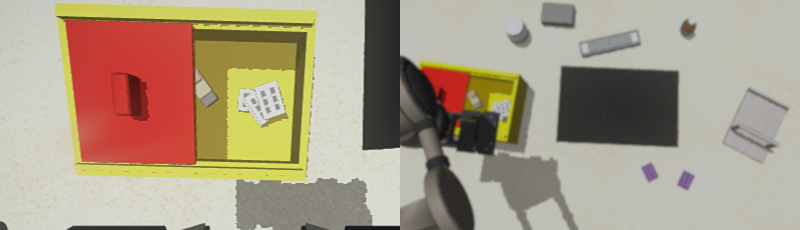

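The left half shows the cassettes at (265,103) and the vial at (205,85), all inside the box. The right half shows the mat empty, with the purple ones at (650,172) and (685,180) untouched. Closing the shutter.

>>> arm_command(series=[{"x": 30,"y": -40,"z": 0,"rx": 0,"ry": 0,"rz": 1.6},{"x": 55,"y": -80,"z": 20,"rx": 0,"ry": 0,"rz": 1.6},{"x": 81,"y": -117,"z": 40,"rx": 0,"ry": 0,"rz": 1.6},{"x": 81,"y": -117,"z": 60,"rx": 0,"ry": 0,"rz": 1.6},{"x": 81,"y": -117,"z": 100,"rx": 0,"ry": 0,"rz": 1.6},{"x": 81,"y": -117,"z": 130,"rx": 0,"ry": 0,"rz": 1.6},{"x": 81,"y": -117,"z": 142,"rx": 0,"ry": 0,"rz": 1.6},{"x": 81,"y": -117,"z": 146,"rx": 0,"ry": 0,"rz": 1.6},{"x": 81,"y": -117,"z": 146,"rx": 0,"ry": 0,"rz": 1.6}], hand=50, squeeze=20)

```text
time: 28.3
tool_pos: [0.5156, 0.3802, 0.1928]
tool_rot: [3.141, 0.0, -0.163]
contact_force: [0.1, -0.2, -0.2]
opening: 0.05
grip_force: 0.0
```

>>> arm_command(series=[{"x": 0,"y": 0,"z": 0,"rx": 0,"ry": 0,"rz": 0},{"x": 0,"y": 0,"z": 0,"rx": 0,"ry": 0,"rz": 0},{"x": 0,"y": 0,"z": 0,"rx": 0,"ry": 0,"rz": 0},{"x": 0,"y": 0,"z": 0,"rx": 0,"ry": 0,"rz": 0},{"x": 0,"y": 0,"z": 0,"rx": 0,"ry": 0,"rz": 0}], hand=0, squeeze=20)

```text
time: 28.8
tool_pos: [0.5151, 0.3808, 0.1933]
tool_rot: [-3.141, -0.0, -0.163]
contact_force: [0.6, -0.7, 0.9]
opening: 0.0158
grip_force: 20.0
```

>>> arm_command(series=[{"x": 0,"y": 8,"z": -1,"rx": 0,"ry": 0,"rz": 0},{"x": 0,"y": 20,"z": -1,"rx": 0,"ry": 0,"rz": 0},{"x": 0,"y": 34,"z": -1,"rx": 0,"ry": 0,"rz": 0},{"x": 0,"y": 48,"z": -1,"rx": 0,"ry": 0,"rz": 0},{"x": 0,"y": 62,"z": -1,"rx": 0,"ry": 0,"rz": 0},{"x": 0,"y": 76,"z": -1,"rx": 0,"ry": 0,"rz": 0},{"x": 0,"y": 90,"z": -1,"rx": 0,"ry": 0,"rz": 0},{"x": 0,"y": 100,"z": -1,"rx": 0,"ry": 0,"rz": 0},{"x": 0,"y": 105,"z": -1,"rx": 0,"ry": 0,"rz": 0},{"x": 0,"y": 108,"z": -1,"rx": 0,"ry": 0,"rz": 0},{"x": 0,"y": 108,"z": -1,"rx": 0,"ry": 0,"rz": 0},{"x": 0,"y": 108,"z": -1,"rx": 0,"ry": 0,"rz": 0}], hand=0, squeeze=20)

```text
time: 30.0
tool_pos: [0.4974, 0.2725, 0.1934]
tool_rot: [3.14, 0.001, -0.163]
contact_force: [5.1, -1.7, -11.9]
opening: 0.0161
grip_force: 20.0
```

>>> arm_command(series=[{"x": 0,"y": 1,"z": 0,"rx": 0,"ry": 0,"rz": 0},{"x": 0,"y": 2,"z": 0,"rx": 0,"ry": 0,"rz": 0},{"x": 0,"y": 3,"z": 0,"rx": 0,"ry": 0,"rz": 0},{"x": 0,"y": 3,"z": 0,"rx": 0,"ry": 0,"rz": 0}], hand=0, squeeze=20)

```text
time: 30.4
tool_pos: [0.4971, 0.2709, 0.1934]
tool_rot: [-3.141, -0.0, -0.163]
contact_force: [5.5, 4.9, -14.4]
opening: 0.0157
grip_force: 20.0
```

>>> arm_command(series=[{"x": 0,"y": 1,"z": 0,"rx": 0,"ry": 0,"rz": 0},{"x": 0,"y": 2,"z": 0,"rx": 0,"ry": 0,"rz": 0},{"x": 0,"y": 3,"z": 0,"rx": 0,"ry": 0,"rz": 0},{"x": 0,"y": 3,"z": 0,"rx": 0,"ry": 0,"rz": 0}], hand=0, squeeze=20)

```text
time: 30.8
tool_pos: [0.497, 0.2705, 0.1934]
tool_rot: [-3.135, -0.001, -0.163]
contact_force: [8.8, 17.2, -18.5]
opening: 0.0161
grip_force: 20.0
```

The shutter is at its end stop (17 N). Releasing, then hovering over the carrier.

>>> arm_command(series=[{"x": 0,"y": -1,"z": 0,"rx": 0,"ry": 0,"rz": 0},{"x": 0,"y": -1,"z": 0,"rx": 0,"ry": 0,"rz": 0},{"x": 0,"y": -1,"z": -1,"rx": 0,"ry": 0,"rz": 0},{"x": 0,"y": 0,"z": -40,"rx": 0,"ry": 0,"rz": 0},{"x": 0,"y": 0,"z": -90,"rx": 0,"ry": 0,"rz": 0},{"x": 222,"y": 258,"z": -137,"rx": 0,"ry": 0,"rz": -110},{"x": 222,"y": 258,"z": -137,"rx": 0,"ry": 0,"rz": -110},{"x": 222,"y": 258,"z": -137,"rx": 0,"ry": 0,"rz": -110},{"x": 222,"y": 258,"z": -137,"rx": 0,"ry": 0,"rz": -110},{"x": 222,"y": 258,"z": -137,"rx": 0,"ry": 0,"rz": -110},{"x": 222,"y": 258,"z": -137,"rx": 0,"ry": 0,"rz": -110},{"x": 222,"y": 258,"z": -137,"rx": 0,"ry": 0,"rz": -110},{"x": 222,"y": 258,"z": -137,"rx": 0,"ry": 0,"rz": -110},{"x": 222,"y": 258,"z": -137,"rx": 0,"ry": 0,"rz": -110},{"x": 222,"y": 258,"z": -137,"rx": 0,"ry": 0,"rz": -110},{"x": 222,"y": 258,"z": -137,"rx": 0,"ry": 0,"rz": -110},{"x": 222,"y": 258,"z": -137,"rx": 0,"ry": 0,"rz": -110},{"x": 222,"y": 258,"z": -137,"rx": 0,"ry": 0,"rz": -110},{"x": 222,"y": 258,"z": -137,"rx": 0,"ry": 0,"rz": -110},{"x": 222,"y": 258,"z": -137,"rx": 0,"ry": 0,"rz": -110}], hand=50, squeeze=20)

```text
time: 32.8
tool_pos: [0.6736, -0.0226, 0.3316]
tool_rot: [3.141, 0.0, 1.753]
contact_force: [0.2, 0.3, -0.5]
opening: 0.0498
grip_force: 0.0
```

Run:
```python
from h import *
p=read_camera("wrist"); t=read_camera("top")
cv2.imwrite("pics/w6.png",np.hstack([p["pixels"][:240,:400],t["pixels"][100:340,50:450]]))
for n,c in(("w",p),("t",t)):
    for q in("carrier","stand","stand_bar","shutter_grip"): print(n,q,[(np.round(d["point"],3).tolist(),round(d["confidence"],2)) for d in mark_of(c,q)][:2])
    print([rect(c,d["pixels"],.014) for d in trace(c,"carrier")][:2])
print([rect(t,d["pixels"],.126) for d in trace(t,"shutter")][:2])
s=observe(); print(s["time"],s["tool_pos"],np.degrees(s["tool_rot"]),s["qpos"].round(2))
```

```text
w carrier [([0.675, -0.02, -0.002], 0.79)]
w stand [([0.71, -0.226, 0.002], 0.23)]
w stand_bar []
w shutter_grip []
[([0.6717000007629395, -0.017999999225139618], [160.0, 41.1], -78.8)]
t carrier []
t stand [([0.45, -0.384, -0.0], 0.89)]
t stand_bar [([0.416, -0.369, 0.076], 0.96)]
t shutter_grip [([0.502, 0.273, 0.159], 0.86)]
[]
[([0.5023000240325928, 0.26820001006126404], [131.5, 117.1], -9.5)]
33.45 [ 0.67384156 -0.02230409  0.33114865] [-1.79992573e+02  2.68298018e-03  1.00669753e+02] [-0.15  0.61  0.98 -0.    1.55 -0.33]
```

View pics/w6.png

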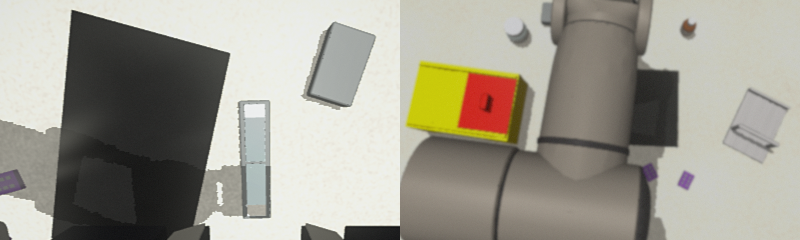

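The left half shows the carrier at (255,158) lined up with the tool. The right half shows the shutter shut, with its plate centre at (0.502, 0.268). Gripping the carrier.

>>> arm_command(series=[{"x": 4,"y": 0,"z": 50,"rx": 0,"ry": 0,"rz": 0},{"x": 4,"y": 0,"z": 100,"rx": 0,"ry": 0,"rz": 0},{"x": 4,"y": 0,"z": 150,"rx": 0,"ry": 0,"rz": 0},{"x": 4,"y": 0,"z": 195,"rx": 0,"ry": 0,"rz": 0},{"x": 4,"y": 0,"z": 230,"rx": 0,"ry": 0,"rz": 0},{"x": 4,"y": 0,"z": 250,"rx": 0,"ry": 0,"rz": 0},{"x": 4,"y": 0,"z": 258,"rx": 0,"ry": 0,"rz": 0},{"x": 4,"y": 0,"z": 261,"rx": 0,"ry": 0,"rz": 0},{"x": 4,"y": 0,"z": 261,"rx": 0,"ry": 0,"rz": 0},{"x": 4,"y": 0,"z": 261,"rx": 0,"ry": 0,"rz": 0}], hand=60, squeeze=40)

```text
time: 34.45
tool_pos: [0.674, -0.0185, 0.0719]
tool_rot: [3.139, 0.001, 1.757]
contact_force: [-0.3, -0.7, 1.0]
opening: 0.0599
grip_force: 0.0
```

>>> arm_command(series=[{"x": 0,"y": 0,"z": 0,"rx": 0,"ry": 0,"rz": 0},{"x": 0,"y": 0,"z": 0,"rx": 0,"ry": 0,"rz": 0},{"x": 0,"y": 0,"z": 0,"rx": 0,"ry": 0,"rz": 0},{"x": 0,"y": 0,"z": 0,"rx": 0,"ry": 0,"rz": 0},{"x": 0,"y": 0,"z": 0,"rx": 0,"ry": 0,"rz": 0},{"x": 0,"y": 0,"z": -15,"rx": 0,"ry": 0,"rz": 0},{"x": 0,"y": 0,"z": -45,"rx": 0,"ry": 0,"rz": 0},{"x": 0,"y": 0,"z": -85,"rx": 0,"ry": 0,"rz": 0},{"x": 0,"y": 0,"z": -130,"rx": 0,"ry": 0,"rz": 0},{"x": 0,"y": 0,"z": -170,"rx": 0,"ry": 0,"rz": 0},{"x": 0,"y": 0,"z": -190,"rx": 0,"ry": 0,"rz": 0},{"x": 0,"y": 0,"z": -190,"rx": 0,"ry": 0,"rz": 0}], hand=0, squeeze=40)

```text
time: 35.65
tool_pos: [0.6742, -0.0185, 0.2651]
tool_rot: [3.134, 0.003, 1.757]
contact_force: [1.2, -1.0, -1.1]
opening: 0.0398
grip_force: 39.9
```

Run:
```python
from h import *
s=observe(); print(s["tool_pos"],np.degrees(s["tool_rot"]),s["opening"])
M=R.from_euler("xyz",s["tool_rot"])
y=np.radians(151.7); ex=np.array([np.cos(y),np.sin(y),0]); th=np.radians(36.5)
O=np.array([.450,-.384,0])
Md=R.from_euler("xyz",[np.pi,0,y])              # tool down, x along stand x
Mt=Md*R.from_rotvec([0,th,0])
tcp=O+ex*-.0344+[0,0,.1107]
for n,P,Q in(("hover",tcp+[0,0,.09],Md),("tilt hover",tcp+[0,0,.09],Mt),("final",tcp,Mt)):
    print(n,P.round(3),(1000*M.inv().apply(P-s["tool_pos"])).round(1),np.degrees((M.inv()*Q).as_rotvec()).round(1))
print("axes",Mt.as_matrix().round(3).tolist(), "world up in tilted tool", Mt.inv().apply([0,0,1]).round(3),"stand x",Mt.inv().apply(ex).round(3))
```

```text
[ 0.67416493 -0.0185165   0.26508875] [1.79568656e+02 1.49381772e-01 1.00675393e+02] 0.039779708004482765
hover [ 0.48  -0.4    0.201] [-339.1 -261.7   63.3] [  0.3   0.3 -51. ]
tilt hover [ 0.48  -0.4    0.201] [-339.1 -261.7   63.3] [ 16.6  34.4 -49.1]
final [ 0.48  -0.4    0.111] [-338.9 -262.4  153.3] [ 16.6  34.4 -49.1]
axes [[-0.708, 0.474, -0.524], [0.381, 0.88, 0.282], [0.595, 0.0, -0.804]] world up in tilted tool [ 0.595  0.    -0.804] stand x [0.804 0.    0.595]
```

Carrier is held (39.8 mm, 40 N). Carrying it over the stand and tilting.

>>> arm_command(series=[{"x": -30,"y": -23,"z": 0,"rx": 0,"ry": 0,"rz": -5},{"x": -65,"y": -50,"z": 0,"rx": 0,"ry": 0,"rz": -11},{"x": -102,"y": -79,"z": 0,"rx": 0,"ry": 0,"rz": -17},{"x": -140,"y": -108,"z": 0,"rx": 0,"ry": 0,"rz": -23},{"x": -178,"y": -137,"z": 0,"rx": 0,"ry": 0,"rz": -29},{"x": -216,"y": -167,"z": 0,"rx": 0,"ry": 0,"rz": -35},{"x": -254,"y": -196,"z": 0,"rx": 0,"ry": 0,"rz": -41},{"x": -292,"y": -226,"z": 0,"rx": 0,"ry": 0,"rz": -46},{"x": -322,"y": -249,"z": 0,"rx": 0,"ry": 0,"rz": -49},{"x": -339,"y": -262,"z": 0,"rx": 0,"ry": 0,"rz": -51},{"x": -339,"y": -262,"z": 20,"rx": 16.6,"ry": 34.4,"rz": -49.1},{"x": -339,"y": -262,"z": 20,"rx": 16.6,"ry": 34.4,"rz": -49.1},{"x": -339,"y": -262,"z": 20,"rx": 16.6,"ry": 34.4,"rz": -49.1},{"x": -339,"y": -262,"z": 20,"rx": 16.6,"ry": 34.4,"rz": -49.1},{"x": -339,"y": -262,"z": 20,"rx": 16.6,"ry": 34.4,"rz": -49.1},{"x": -339,"y": -262,"z": 20,"rx": 16.6,"ry": 34.4,"rz": -49.1},{"x": -339,"y": -262,"z": 40,"rx": 16.6,"ry": 34.4,"rz": -49.1},{"x": -339,"y": -262,"z": 60,"rx": 16.6,"ry": 34.4,"rz": -49.1},{"x": -339,"y": -262,"z": 60,"rx": 16.6,"ry": 34.4,"rz": -49.1}], hand=0, squeeze=40)

```text
time: 37.55
tool_pos: [0.4775, -0.3993, 0.1974]
tool_rot: [-3.14, -0.649, 2.646]
contact_force: [-0.9, 0.4, -1.8]
opening: 0.0392
grip_force: 39.9
```

Run:
```python
from h import *
s=observe(); M=R.from_euler("xyz",s["tool_rot"]); print(s["tool_pos"],s["opening"],s["qpos"].round(2),M.as_matrix().round(3).tolist())
t=read_camera("top"); w=read_camera("scene")
for n,c in(("t",t),("s",w)):
    for q in("carrier","stand_bar"): print(n,q,[(np.round(d["point"],3).tolist(),round(d["confidence"],2)) for d in mark_of(c,q)][:2])
# expected carrier origin from the grip: 71 mm ahead of the TCP
print("expect carrier",(s["tool_pos"]+M.apply([0,0,.071])).round(3))
A=t["pixels"][150:330,280:512]; B=w["pixels"][150:330,40:272]
cv2.imwrite("pics/w7.png",cv2.resize(np.hstack([A,B]),None,fx=1.7,fy=1.7))
```

```text
[ 0.47748032 -0.3993043   0.19735498] 0.03921343671046889 [-0.76  0.94  0.85 -0.17  1.99 -1.85] [[-0.701, 0.475, -0.533], [0.379, 0.88, 0.286], [0.605, -0.001, -0.796]]
t carrier []
t stand_bar []
s carrier [([0.444, -0.379, 0.141], 0.5)]
s stand_bar [([0.416, -0.366, 0.071], 0.76)]
expect carrier [ 0.44  -0.379  0.141]
```

View pics/w7.png

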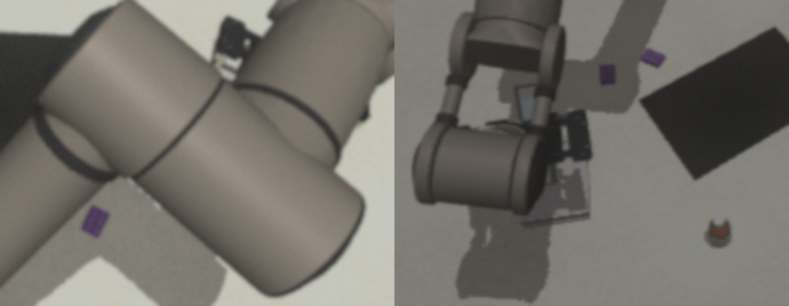

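The scene half of the picture shows the tilted carrier over the stand around (540,130). Its measured origin matches the expected (0.440, -0.379, 0.141) to 4 mm. Lowering with a 5 mm shift toward the lip.

>>> arm_command(series=[{"x": -4,"y": 0,"z": -3,"rx": 0,"ry": 0,"rz": 0},{"x": -20,"y": 0,"z": 19,"rx": 0,"ry": 0,"rz": 0},{"x": -36,"y": 0,"z": 39,"rx": 0,"ry": 0,"rz": 0},{"x": -46,"y": 0,"z": 52,"rx": 0,"ry": 0,"rz": 0},{"x": -51,"y": 0,"z": 59,"rx": 0,"ry": 0,"rz": 0},{"x": -53,"y": 0,"z": 62,"rx": 0,"ry": 0,"rz": 0},{"x": -53,"y": 0,"z": 62,"rx": 0,"ry": 0,"rz": 0},{"x": -53,"y": 0,"z": 62,"rx": 0,"ry": 0,"rz": 0}], hand=0, squeeze=40)

```text
time: 38.65
tool_pos: [0.4831, -0.403, 0.1199]
tool_rot: [-3.137, -0.644, 2.644]
contact_force: [0.1, 0.4, -1.4]
opening: 0.0394
grip_force: 39.9
```

Run:
```python
from h import *
s=observe(); M=R.from_euler("xyz",s["tool_rot"]); c=s["tool_pos"]+M.apply([0,0,.071])
print(s["tool_pos"],s["contact_force"],"carrier",c.round(4),"tilt",np.degrees(np.arcsin(M.as_matrix()[2,0])))
y=np.radians(151.7); d=c-[.450,-.384,0]; e=M.apply([1,0,0])
print("stand xy",d[0]*np.cos(y)+d[1]*np.sin(y),-d[0]*np.sin(y)+d[1]*np.cos(y),"low end z",c[2]-.08*e[2])
```

```text
[ 0.48308404 -0.40300957  0.11993282] [ 0.0818636   0.362279   -1.35678781] carrier [ 0.4455 -0.383   0.0631] tilt 36.88536012510672
stand xy 0.004473790599968742 0.0012345992510887226 low end z 0.015127655052449687
```

>>> arm_command(series=[{"x": -1.2,"y": 0,"z": 1.6,"rx": 0,"ry": 0,"rz": 0},{"x": -2.4,"y": 0,"z": 3.2,"rx": 0,"ry": 0,"rz": 0},{"x": -3.0,"y": 0,"z": 4.0,"rx": 0,"ry": 0,"rz": 0},{"x": -3.0,"y": 0,"z": 4.0,"rx": 0,"ry": 0,"rz": 0}], hand=0, squeeze=40)

```text
time: 39.05
tool_pos: [0.4827, -0.4027, 0.1137]
tool_rot: [-3.138, -0.646, 2.645]
contact_force: [0.7, -0.2, -1.9]
opening: 0.039
grip_force: 39.9
```

>>> arm_command(series=[{"x": -0.6,"y": 0,"z": 0.8,"rx": 0,"ry": 0,"rz": 0},{"x": -1.2,"y": 0,"z": 1.6,"rx": 0,"ry": 0,"rz": 0},{"x": -1.2,"y": 0,"z": 1.6,"rx": 0,"ry": 0,"rz": 0}], hand=0, squeeze=40)

```text
time: 39.35
tool_pos: [0.4826, -0.4027, 0.1119]
tool_rot: [-3.138, -0.646, 2.645]
contact_force: [-0.4, 0.6, 0.5]
opening: 0.0393
grip_force: 39.9
```

>>> arm_command(series=[{"x": -0.6,"y": 0,"z": 0.8,"rx": 0,"ry": 0,"rz": 0},{"x": -0.6,"y": 0,"z": 0.8,"rx": 0,"ry": 0,"rz": 0}], hand=0, squeeze=40)

```text
time: 39.55
tool_pos: [0.4824, -0.4026, 0.1114]
tool_rot: [-3.137, -0.647, 2.644]
contact_force: [-3.6, 1.8, 3.9]
opening: 0.0396
grip_force: 40.0
```

Contact made. Releasing and backing off along the tool axis.

>>> arm_command(series=[{"x": 0,"y": 0,"z": 0,"rx": 0,"ry": 0,"rz": 0},{"x": 0,"y": 0,"z": 0,"rx": 0,"ry": 0,"rz": 0},{"x": 0,"y": 0,"z": 0,"rx": 0,"ry": 0,"rz": 0},{"x": 0,"y": 0,"z": -5,"rx": 0,"ry": 0,"rz": 0},{"x": 0,"y": 0,"z": -15,"rx": 0,"ry": 0,"rz": 0},{"x": 0,"y": 0,"z": -35,"rx": 0,"ry": 0,"rz": 0},{"x": 0,"y": 0,"z": -70,"rx": 0,"ry": 0,"rz": 0},{"x": 0,"y": 0,"z": -110,"rx": 0,"ry": 0,"rz": 0},{"x": 60,"y": 20,"z": -150,"rx": 0,"ry": -30,"rz": 0},{"x": 100,"y": 60,"z": -170,"rx": 0,"ry": -30,"rz": 0},{"x": 140,"y": 100,"z": -190,"rx": 0,"ry": -30,"rz": 0},{"x": 140,"y": 150,"z": -200,"rx": 0,"ry": -30,"rz": 0},{"x": 140,"y": 200,"z": -200,"rx": 0,"ry": -30,"rz": 0},{"x": 140,"y": 240,"z": -200,"rx": 0,"ry": -30,"rz": 0},{"x": 140,"y": 280,"z": -200,"rx": 0,"ry": -30,"rz": 0},{"x": 140,"y": 280,"z": -200,"rx": 0,"ry": -30,"rz": 0}], hand=54, squeeze=40)

```text
time: 41.15
tool_pos: [0.6252, -0.1548, 0.3548]
tool_rot: [-3.14, -0.121, 2.652]
contact_force: [0.1, 0.7, -0.5]
opening: 0.054
grip_force: 0.0
```

Run:
```python
from h import *
s=observe(); print(s["time"],s["tool_pos"],s["opening"])
t=read_camera("top"); w=read_camera("scene")
for n,c in(("t",t),("s",w)):
    for q in("carrier","stand","stand_bar","shutter_grip"): print(n,q,[(np.round(d["point"],3).tolist(),round(d["confidence"],2)) for d in mark_of(c,q)][:2])
A=t["pixels"][180:290,350:490]; B=w["pixels"][190:300,80:220]
cv2.imwrite("pics/w8.png",cv2.resize(np.hstack([A,B]),None,fx=2.8,fy=2.8,interpolation=cv2.INTER_CUBIC))
```

```text
41.15 [ 0.62515286 -0.15482623  0.35481669] 0.05396432451043156
t carrier [([0.498, 0.276, 0.157], 0.73), ([0.444, -0.386, 0.055], 0.56)]
t stand [([0.449, -0.387, -0.002], 0.69)]
t stand_bar [([0.417, -0.365, 0.074], 0.81)]
t shutter_grip [([0.498, 0.274, 0.159], 0.8)]
s carrier [([0.445, -0.38, 0.053], 0.66)]
s stand [([0.45, -0.385, 0.001], 0.75)]
s stand_bar [([0.418, -0.364, 0.073], 0.97)]
s shutter_grip [([0.503, 0.27, 0.154], 0.94)]
```

View pics/w8.png

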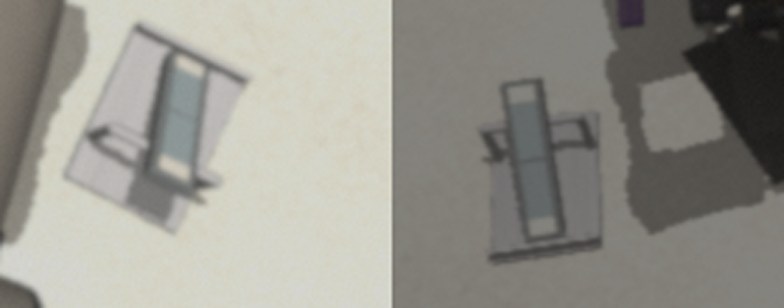

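Both views show the carrier leaning lengthwise on the bar, its lower end inside the lip at about (190,60) in the left half. Its origin is near z = 0.054, as expected. Next I check its twist by fitting the slab outline to the mask.

Run:
```python
from h import *
from itertools import product
O=np.array([.450,-.384,0]); best={}
for n in("top","scene"):
    p=read_camera(n)
    ds=[d for d in trace(p,"carrier") if np.hypot(*(np.argwhere(d["pixels"]).mean(0)[::-1]-pix(p,[.444,-.383,.06])))<15]
    if not ds: print(n,"none"); continue
    m=ds[0]["pixels"]; V=np.array(list(product((-.08,.08),(-.02,.02),(0,.014))))
    for yaw,x,y in product(range(130,175,2),(-.01,0,.01),(-.015,-.01,-.005,0,.005,.01,.015)):
        Q=R.from_euler("z",151.7,degrees=True); c=O+Q.apply([x,y,.054])
        W=c+(R.from_euler("z",yaw,degrees=True)*R.from_euler("y",-36,degrees=True)).apply(V)
        h=cv2.convexHull(np.array([pix(p,w) for w in W],np.float32)).astype(int); k=np.zeros(m.shape,np.uint8); cv2.fillConvexPoly(k,h,1)
        u=(k.astype(bool)&m).sum()/(k.astype(bool)|m).sum(); best.setdefault(n,[]).append((round(u,3),yaw,x,y))
    print(n,sorted(best[n])[::-1][:4])
p=read_camera("top"); print([rect(p,d["pixels"],.126) for d in trace(p,"shutter")][:1]); s=observe(); print(s["time"],s["contact_force"],s["opening"])
```

```text
top [(np.float64(0.887), 152, 0, 0.005), (np.float64(0.872), 154, 0, 0.005), (np.float64(0.862), 150, 0, 0.005), (np.float64(0.843), 156, 0, 0.005)]
scene [(np.float64(0.9), 152, 0, 0), (np.float64(0.884), 150, 0, 0), (np.float64(0.878), 156, 0, 0), (np.float64(0.867), 154, 0, 0)]
[([0.5030999779701233, 0.26919999718666077], [132.0, 117.9], -10.2)]
41.95 [ 0.279719    0.16857537 -0.01696423] 0.05432508077064586
```

```bash
python3 -c "
from cell import *
print(hand_in())"
```

```text
the job is handed in; nothing more can be done
None
```

The job is handed in: all five specimens (four cassettes, one vial) went into the box, the shutter is pushed to its shut stop, and the carrier leans centred on the stand; I never moved the bystanders or purple look-alikes, and no verdict came back.

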